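# Check a ground weld with a hand-held gauge and hang the gauge up

## Task

Take the inspection gauge by its carrying handle, aim it square at the bright ground spot on the leaning square-tube bracket, press its sprung nose lightly on the middle of the spot so that it gives a few millimetres without ramming home, and hold it still there for two seconds. Then hang the gauge by its handle across both prongs of the hanger and let go. Do not shift the bracket or the pliers, disc and offcut lying about.

Things in the scene. Friction and masses are not known exactly. Their poses are not given: they have to be found in the camera images.
- gauge: Gauge, 0.42 kg: grey box 140 x 50 x 52 mm (x, y, z), black carrying handle on top (to 104 mm), steel nose (18 mm dia) at one end. Origin: centre of its underside; z up, nose along its own -x, nose axis 29 mm above the underside; a collar (32 mm dia) ends 84 mm from the origin. The nose is sprung: it starts to give at 1 N and meets its stop after 10 mm at 5 N.
- handle (a point): Centre of the gauge's handle bar, 95 mm above its underside, axes as the gauge's. The bar runs along the gauge's x, 144 mm long, 14 mm wide (y), 18 mm high; two end posts; free opening beneath it 124 mm long and 34 mm high (underside of the bar at 86 mm).
- nose_tip (a point): Centre of the flat front of the sprung nose, 115 mm ahead of the gauge's origin (along its -x) and 29 mm above its underside; axes as the gauge's; moves with the nose.
- patch (a point): Centre of the bright ground spot (30 mm dia) on a black 60 mm square tube leaning in a bolted clamp, about 145 mm up. Its face looks away from the robot and 26 to 40 degrees upward. x: outward normal of the face, y: level, z: up along the tube, which ends 45 mm above the spot; a second tube welded behind it reaches 70 mm above the spot, 30 mm behind the face.
- hanger: Bolted hanger of 8 mm steel rod: two level prongs at its x = -34 and +34 mm, running along its own y from upright posts at y = +85 mm to tips at y = -41 mm that turn up. Tops of the prongs 154 mm above the bench; undersides 146 mm, tips reach 162 mm. Origin: on the bench under the middle of the resting place, between the prongs; z up.
- pliers: Steel locking pliers, 200 mm long along y, 18 mm high, lying beyond the work; leave alone.
- discs: Brown grinding disc, 124 mm dia, 12 mm high, origin at its centre underneath; leave alone.
- offcut: Black square-tube offcut 50 x 100 x 50 mm, origin at the centre of its underside; leave alone.
- bracket: The leaning bracket itself (two black square tubes, welded), stiff in its clamp; not to be shifted. Origin: on the clamp's pivot, 55 mm above the bench; axes as the patch's, which lies at (30, 0, 90) mm in this frame. The clamp's base plate is 150 x 130 x 12 mm, centred under the pivot; its cheeks reach 78 mm up.
Not all that is in view belongs to the job. Of the things that look like the gauge, the middle-sized one is meant.

How it is judged:
On the way:
1. the gauge's nose is pressed lightly (1.5 to 8 N) on the spot, within 10 mm of its middle and within 8 degrees of square, and held still for 1.5 s (distance between nose_tip and patch below 0.01 m and angle between the x axis of gauge and the x axis of patch, either way round below 0.14 rad and contact force between gauge and bracket between 1.5 and 8 N and linear speed of gauge below 0.02 m/s and angular speed of gauge below 0.2 rad/s), for 1.5 s.
At the end, for the whole second after the job is handed in: The gauge hangs at rest by its handle bar, which lies across both prongs between the upturned tips and the posts (bar centre 157 to 169 mm up, within 27 mm of midway between the prongs), upright within 8.5 degrees; the spot has shifted less than 8 mm, and the pliers, disc and offcut less than 30 mm (z of handle in the frame of hanger between 0.157 and 0.169 m and x of handle in the frame of hanger between -0.027 and 0.027 m and y of handle in the frame of hanger between -0.03 and 0.078 m and angle between gauge's own z axis and vertical below 0.15 rad and contact force between gauge and hanger above 1.5 N and linear speed of gauge below 0.03 m/s and distance of patch from where it was at the start of the episode below 0.008 m and distance of each of pliers, discs, offcut from where it was at the start of the episode below 0.03 m); the robot touches nothing.
It fails at once if the gauge is rammed into the bracket (over 20 N) (contact force between gauge and bracket above 20 N).
It fails at once if the bracket is shifted by more than 8 mm (distance of patch from where it was at the start of the episode above 0.008 m).
It fails at once if the pliers, disc or offcut is moved by more than 30 mm (distance of any of pliers, discs, offcut from where it was at the start of the episode above 0.03 m).
It also fails if it takes over 64 s, if anything falls off the work surface, if the arm or the gripper's body presses on something with over 40 N, if the wrist force passes 120 N, or if a joint passes its speed limit or range.

## Robot

A 7-joint arm with a two-finger parallel gripper is mounted at the origin on the work surface. World frame = base frame: x ahead of the robot, y to its left, z up, the work surface at z = 0. Lengths are in m, angles in rad, forces in N, time in s.
With the tool pointing down it reaches from about 0.425 to 0.925 m from the base axis. Payload 6.8 kg.
Tool frame: the origin (TCP) lies at the very end of the fingers, on their centre line; the grasp point (between the pads) lies 19 mm behind it (grip_point_offset is the distance from the TCP to the grasp point, in m); z points along the fingers, y is the line along which they close (so a half turn about z gives the same grasp; the last joint's range is limited). The gripper opens to 85 mm and grips with 20 to 120 N. Pads are 22 mm wide; open, the fingers measure 114 mm over their backs; the gripper's body (76 mm by 85 mm) begins 54 mm behind the grasp point. The pads swing forward as they close: fully open they stand 13 mm farther back than shut.
Start: joints at [-1.362, 0.477, 0.022, 1.555, -0.011, 1.109, -0.083], TCP at [0.21, 0.641, 0.231] pointing down, gripper open.
Joint ranges: [-2.96, 2.96], [-0.34, 2.1], [-1.41, 1.46], [0.24, 2.44], [-1.37, 4.51], [0.17, 1.92], [-2.96, 2.96]. Speed limits (rad/s): [2.39, 2.39, 3.14, 3.14, 3.14, 3.14, 3.14].

## Interface

Orientations are given as a unit quaternion [w, x, y, z].
In Python, from station import * gives the robot as it stands.
- The arm moves only by the tool carry_out, never from a script. Its argument "rows" is text: rows parted by semicolons, each of 4 numbers parted by spaces: the shift along the world's x, y, z in mm, then the turn about the world's z in degrees. In form: dx dy dz yaw; .... A call has 1 to 10 rows; each row shifts and turns the commanded pose from where the row before left it; what a row does not reach is not made up. A row lasts 1/8 s, in which the tool goes at most 62.5 mm and 10.7 degrees, less where a joint would pass 70% of its speed; a pose out of reach is approached as far as the arm can. A call is refused whole if a number of a shift passes 62.5 or a number of a turn 10.7, either way. A call with a gripper value outside its range is refused whole. "claw" is the finger opening in mm, from 0 to 85.4, set as the call begins (left out, the last holds). The fingers move at their own pace and stop on an object; "force" is the grip in N (left out, the last holds). Time passes only in rows, so rows that do not move let the fingers close. It gives the time, the measured TCP pose, the force, the opening and the grip force at its end, in the units of the state.
- get_obs(): the state, without advancing time (a new reading comes with each control period).
- read_camera(name): name is "scene" or "side" or "wrist"; returns a dict with "img" (480x640x3 uint8, blue, green, red), "fov_y" (degrees; the focal length in pixels is half the picture's height over the tangent of half this angle, whatever the lens; pixels are square), "cx", "cy" (the principal point, pixels), "world_to_cam" (4x4, takes a point from world to camera coordinates). Camera axes: x right, y up, looking along -z (the intrinsics and any distortion apply to the point x, -y, -z); pixel columns grow to the right and rows downward; lengths in m; the calibration is good to about 2 mm. A picture is of the moment at which its call begins. There is no depth.
- hand_in(): hands the job in; it is judged then, once.
Trained networks look in the newest picture that a camera, given by its name, has taken for a name from the list of things; names that differ only in an ending like _2 or _b are one class to them, and where a whole thing is asked for, a point or a joint stands for the part that bears it (a point fixed in the world has none). Each returns a list of dicts, best first, with "confidence" (0 to 1); they miss things now and then, are a little off and sometimes report something else, mostly with a low value. They report only what shows in the picture. A call takes as long as a camera call. They do not tell look-alikes from the thing itself.
- recognise(camera, thing): "centre" ([column, row] in pixels, amid what is visible of it).
- outline_of(camera, thing): "pixels" (480x640 bool, what is visible of it) and "centre" ([column, row] in pixels, amid what is visible of it).
- place_of(camera, thing): "centre" ([column, row] in pixels: a listed point, or the origin of a listed thing).
The state is a dict: "t": time; "q": joint angles; "joint_vel": joint speeds; "joint_torque": joint torques, N m; "eef_pos": TCP position; "tool_rot": TCP orientation; "contact_force": force on the tool from outside, world axes, zero at the start; "torque": the same for the moment, N m; "gripper_width": opening from 0.0 (shut) to 1.0 (fully open); "grasp_force": force on a finger pad.
Only numpy, scipy, OpenCV 4.12 (cv2) and the standard library are available. Lean on these libraries where they do the work, as an engineer would, in place of code of your own. Each camera call takes 0.05 s, during which the arm holds its last target. There are 200 camera calls.

## Working session

There is one attempt and no reset: what is moved stays moved. The work goes in short steps, Python scripts to look and compute and a tool call to move; the robot and the scene stay as the last step left them, time stands still between calls to the robot, and variables do not carry over. Pictures are saved under pics/ and viewed, at most 10 in all, crops included, and the job is handed in when it is done.

Besides the shell and the picture viewer there is one more tool, called after "Request:" by a JSON object that holds its "name" and its "arguments". carry_out: Moves the arm, as the interface text tells. Its arguments: {"type":"object","properties":{"rows":{"type":"string"},"claw":{"type":"number"},"force":{"type":"number"}},"required":["rows"]}

```bash
mkdir -p pics; ls
cat > h.py <<'E'
from station import *
import numpy as np, cv2
def ray(c,px):
    f=240/np.tan(np.radians(c["fov_y"])/2)
    d=np.array([(px[0]-c["cx"])/f,-(px[1]-c["cy"])/f,-1])
    M=np.linalg.inv(np.array(c["world_to_cam"]));d=M[:3,:3]@d
    return M[:3,3],d/np.linalg.norm(d)
def proj(c,p):
    f=240/np.tan(np.radians(c["fov_y"])/2)
    q=np.array(c["world_to_cam"])@np.r_[p,1]
    return np.array([c["cx"]+f*q[0]/-q[2],c["cy"]+f*q[1]/q[2]])
def onz(c,px,z):
    o,d=ray(c,px);return o+d*(z-o[2])/d[2]
def tri(rs):
    A=sum(np.eye(3)-np.outer(d,d) for o,d in rs);b=sum((np.eye(3)-np.outer(d,d))@o for o,d in rs)
    p=np.linalg.solve(A,b);return p,[np.linalg.norm((np.eye(3)-np.outer(d,d))@(p-o)) for o,d in rs]
E
cat > a.py <<'E'
from h import *
np.set_printoptions(precision=4,suppress=True)
print(get_obs())
for n in ["scene","side","wrist"]:
    c=read_camera(n);cv2.imwrite(f"pics/{n}0.png",c["img"])
    M=np.linalg.inv(np.array(c["world_to_cam"]));print(n,c["fov_y"],c["cx"],c["cy"],[k for k in c],M[:3,3],-M[:3,2])
    for t in ["gauge","handle","nose_tip","patch","hanger","pliers","discs","offcut","bracket"]:
        for r in place_of(n,t): print("  ",t,np.round(r["centre"]),round(r["confidence"],2),onz(c,r["centre"],0)[:2] if t in("gauge","hanger","pliers","discs","offcut") else "")
E
python3 a.py
```

```text
pics
{'t': 0.0, 'q': array([-1.3621,  0.4778,  0.0223,  1.5564, -0.0115,  1.1093, -0.0831]), 'joint_vel': array([ 0.0009,  0.0002, -0.0009, -0.0002,  0.0013,  0.0006, -0.0008]), 'joint_torque': array([ -0.0003, -59.6436,   1.6075, -28.1197,   0.0124,   0.0093,
         0.    ]), 'eef_pos': array([0.2101, 0.6409, 0.2303]), 'tool_rot': array([-0.0001,  0.1577,  0.9875, -0.0009]), 'contact_force': array([ 0.1702,  0.8946, -0.2006]), 'torque': array([-0.051 ,  0.0422,  0.0398]), 'grasp_force': 0.0, 'gripper_width': 1.0023100902887538}
scene 54.572745979268134 311.9510680271626 235.1167922344265 ['img', 'fov_y', 'cx', 'cy', 'world_to_cam'] [1.1678 0.3102 0.8662] [-0.6575 -0.2419 -0.7136]
   gauge [393. 285.] 0.72 [0.4627 0.2519]
   gauge [477. 297.] 0.58 [0.4313 0.4429]
   handle [400. 257.] 0.98 
   handle [444. 180.] 0.67 
   handle [486. 279.] 0.65 
   handle [304. 240.] 0.26 
   nose_tip [440. 286.] 0.63 
   nose_tip [419. 249.] 0.51 
   nose_tip [418. 170.] 0.47 
   patch [304. 241.] 0.91 
   hanger [192. 236.] 0.93 [ 0.4768 -0.2783]
   pliers [327. 363.] 0.98 [0.7062 0.1697]
   plie
[... 330 characters left out ...]
0.94 [0.1936 0.3286]
   gauge [216. 219.] 0.93 [0.4479 0.4382]
   gauge [263. 249.] 0.69 [0.4747 0.2527]
   handle [114. 217.] 0.92 
   handle [260. 210.] 0.89 
   handle [209. 194.] 0.74 
   handle [207. 244.] 0.17 
   nose_tip [206. 243.] 0.58 
   patch [334. 220.] 0.78 
   hanger [431. 398.] 0.83 [ 0.4749 -0.28  ]
   pliers [376. 238.] 0.87 [0.7019 0.1548]
   offcut [439. 259.] 0.65 [0.7574 0.0136]
   bracket [349. 258.] 0.9 
   bracket [261. 249.] 0.28 
wrist 67.3336480153425 322.05443329098694 244.64788123183982 ['img', 'fov_y', 'cx', 'cy', 'world_to_cam'] [0.1459 0.6627 0.3751] [ 0.2524 -0.0836 -0.964 ]
   gauge [ 36. 281.] 0.75 [0.1848 0.3146]
   gauge [229. 430.] 0.61 [0.4377 0.4437]
```

View pics/scene0.png

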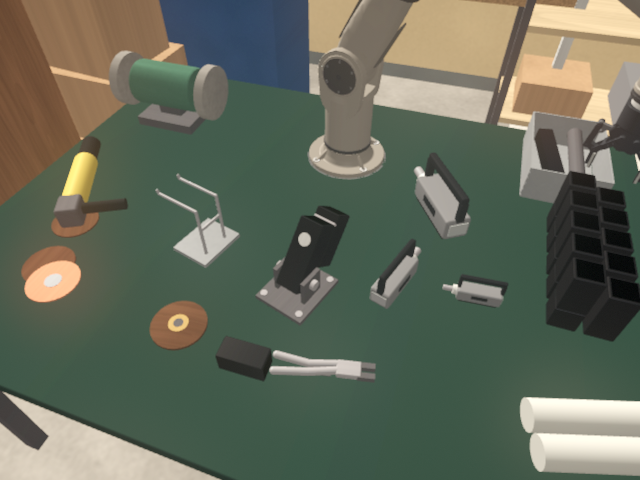

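View pics/side0.png

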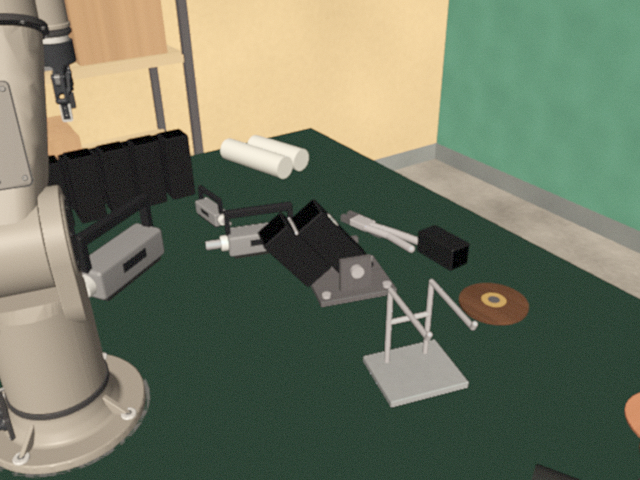

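```bash
cat > b.py <<'E'
from h import *
np.set_printoptions(precision=4,suppress=True)
S=read_camera("scene");D=read_camera("side")
def t(a,b,n=""): print(n,*tri([ray(S,a),ray(D,b)]))
def best(cam,th,near):
    r=[x["centre"] for x in place_of(cam,th)]; return min(r,key=lambda p:np.linalg.norm(np.array(p)-near)) if r else None
for th,a,b in [("handle",(400,257),(260,210)),("nose_tip",(419,249),(206,243)),("patch",(304,241),(334,220)),("bracket",(292,278),(349,258)),("gauge",(393,285),(263,249)),("hanger",(192,236),(431,398))]:
    t(best("scene",th,a),best("side",th,b),th)
t((157,190),(430,335),"tipA");t((178,177),(473,325),"tipA2");t((157,190),(473,325));t((178,177),(430,335))
for n,c in(("S",S),("D",D)):
    im=c["img"]
    r=im[170:330,160:360] if n=="S" else im[190:310,200:420]
    cv2.imwrite(f"pics/c{n}.png",cv2.convertScaleAbs(cv2.resize(r,None,fx=3.6 if n=="D" else 3.7,fy=3.6 if n=="D" else 3.7,interpolation=cv2.INTER_CUBIC),alpha=2.2,beta=10))
E
python3 b.py
```

```text
handle [0.4708 0.2477 0.0947] [np.float64(0.005919366869205602), np.float64(0.005919366869205739)]
nose_tip [0.3648 0.2863 0.0318] [np.float64(0.0017401659516232152), np.float64(0.0017401659516232415)]
patch [0.5256 0.0518 0.1384] [np.float64(0.003361958704314845), np.float64(0.003361958704314896)]
bracket [0.5524 0.0476 0.0561] [np.float64(0.004456005173058701), np.float64(0.004456005173058808)]
gauge [0.4653 0.2504 0.01  ] [np.float64(0.0003888275757834707), np.float64(0.00038882757578321696)]Traceback (most recent call last):
  File "b.py", line 8, in <module>
    t(best("scene",th,a),best("side",th,b),th)
    ~^^^^^^^^^^^^^^^^^^^^^^^^^^^^^^^^^^^^^^^^^
  File "b.py", line 4, in t
    def t(a,b,n=""): print(n,*tri([ray(S,a),ray(D,b)]))
                                            ~~~^^^^^
  File "h.py", line 5, in ray
    d=np.array([(px[0]-c["cx"])/f,-(px[1]-c["cy"])/f,-1])
                 ~~^^^
TypeError: 'NoneType' object is not subscriptable
```

Request:
{"name": "carry_out", "arguments": {"rows": "30 -40 15 0;35 -55 15 0;35 -55 10 0;35 -55 0 0;35 -55 0 0;35 -55 0 0;30 -45 0 0;20 -25 0 0;0 0 0 0;0 0 0 0", "claw": 50}}

```text
t: 3.45
eef_pos: [0.4563, 0.2705, 0.2698]
tool_rot: [-0.0, 0.157, 0.988, 0.0]
contact_force: [0.1, 0.1, 0.1]
gripper_width: 0.584
grasp_force: 0.0
```

```bash
cat > c.py <<'E'
from h import *
np.set_printoptions(precision=4,suppress=True)
o=get_obs();print(o["t"],o["eef_pos"],o["tool_rot"],o["gripper_width"])
W=read_camera("wrist");S=read_camera("scene");D=read_camera("side")
for th in ["gauge","handle","nose_tip","patch","hanger","bracket"]:
    for n,c in(("wrist",W),("scene",S),("side",D)):
        for r in place_of(n,th): print(th,n,np.round(r["centre"],1),round(r["confidence"],2),onz(c,r["centre"],{"handle":.095,"nose_tip":.029,"patch":.146,"bracket":.055}.get(th,0)))
cv2.imwrite("pics/w1.png",W["img"])
for n,c in(("S",S),("D",D)):
    im=c["img"]
    r=im[170:330,160:360] if n=="S" else im[190:310,200:420]
    cv2.imwrite(f"pics/c{n}.png",cv2.convertScaleAbs(cv2.resize(r,None,fx=3.6 if n=="D" else 3.7,fy=3.6 if n=="D" else 3.7,interpolation=cv2.INTER_CUBIC),alpha=2.2,beta=10))
E
python3 c.py
```

```text
3.45 [0.4563 0.2705 0.2698] [-0.0002  0.1574  0.9875  0.0002] 0.5837895488088777
gauge wrist [464.9 140.4] 0.83 [0.4356 0.4428 0.    ]
gauge wrist [313.  219.4] 0.64 [0.4678 0.2555 0.    ]
gauge scene [393.5 286.7] 0.89 [0.4665 0.2547 0.    ]
gauge scene [475.5 300.9] 0.87 [0.4449 0.44   0.    ]
gauge side [213.7 217.3] 0.95 [0.4472 0.4485 0.    ]
gauge side [124.4 275.6] 0.92 [0.1909 0.3174 0.    ]
gauge side [261.3 246.6] 0.73 [0.4758 0.2643 0.    ]
handle wrist [492.  142.2] 0.9 [0.4342 0.4297 0.095 ]
handle wrist [310.2 241.3] 0.62 [0.4689 0.255  0.095 ]
handle scene [398.3 258.3] 0.86 [0.462  0.2532 0.095 ]
handle scene [448.6 178.4] 0.78 [0.1424 0.3175 0.095 ]
handle scene [293.5 275.7] 0.71 [0.5849 0.0525 0.095 ]
handle scene [484.2 279.8] 0.65 [0.462  0.4373 0.095 ]
handle side [208.1 192.1] 0.83 [0.4188 0.3933 0.095 ]
handle side [113.6 219.9] 0.79 [0.2052 0.3813 0.095 ]
handle side [258.1 213. ] 0.58 [0.4629 0.2422 0.095 ]
nose_tip wrist [310.6 113.5] 0.77 [0.3588 0.2901 0.029 ]
nose_tip wrist [399.  174.4] 0.77 [0.4448 0.3592 0.029 ]
nose_tip scene [392.4 284. ] 0.62 [0.4832 0.2524 0.029 ]
nose_tip scene [442.9 286.5] 0.55 [0.4524 0.3619 0.029 ]
nose_tip scene [415.8 250.8] 0.54 [0.3636 0.2832 0.029 ]
nose_tip scene [419.  171.6] 0.43 [0.0509 0.2327 0.029 ]
nose_tip side [205.2 244.3] 0.65 [0.3607 0.294  0.029 ]
patch scene [306.6 240.7] 0.88 [0.5239 0.0609 0.146 ]
patch scene [419.4 251.3] 0.41 [0.4749 0.2943 0.146 ]
patch side [333.5 218.4] 0.78 [0.5234 0.0554 0.146 ]
patch side [437.6 255.3] 0.45 [ 0.5919 -0.1479  0.146 ]
hanger scene [191.1 235.5] 0.8 [ 0.4752 -0.2813 -0.    ]
hanger scene [394.  287.6] 0.62 [0.4687 0.2564 0.    ]
hanger side [429.9 397.3] 0.74 [ 0.4741 -0.2785  0.    ]
bracket wrist [159.7 353.2] 0.76 [0.5496 0.0477 0.055 ]
bracket scene [397.6 260. ] 0.35 [0.4311 0.2498 0.055 ]
bracket side [346.3 256.7] 0.65 [0.5518 0.0537 0.055 ]
```

View pics/w1.png

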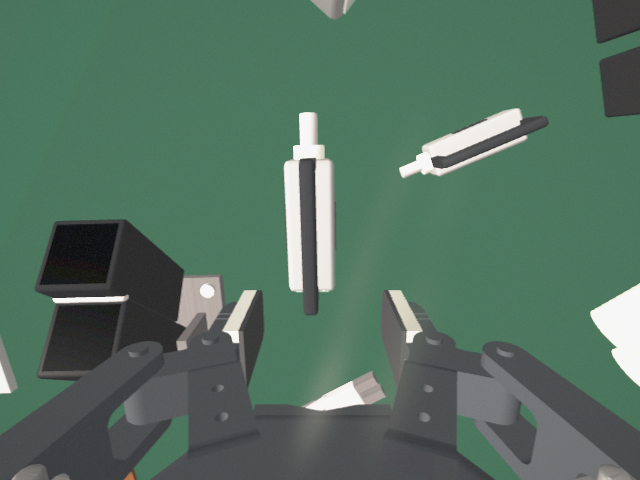

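View pics/cS.png

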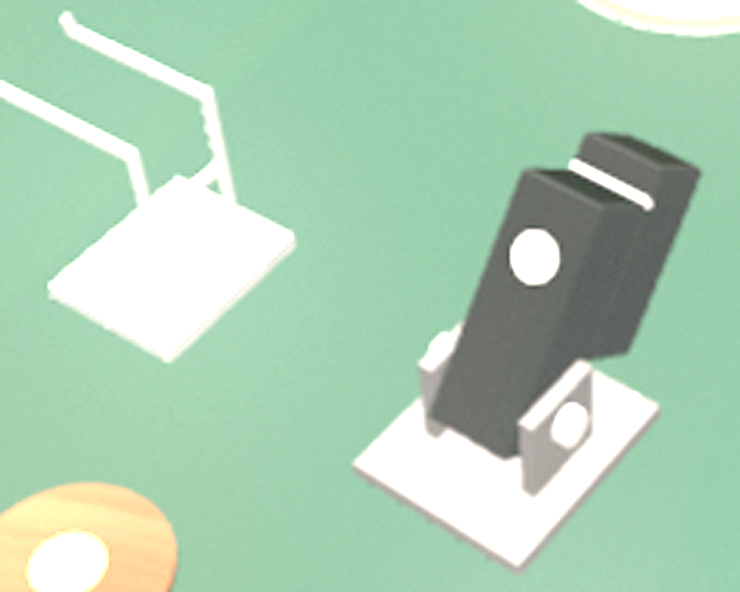

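View pics/cD.png

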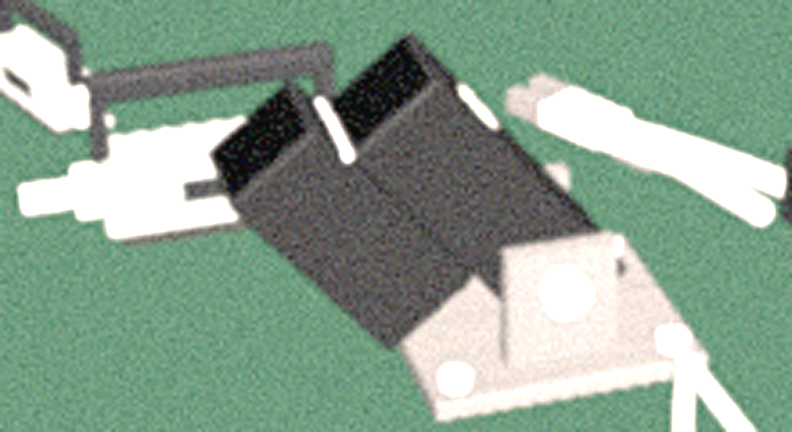

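```bash
cat > d.py <<'E'
from h import *
from scipy.optimize import least_squares
np.set_printoptions(precision=4,suppress=True)
C={n:read_camera(n) for n in("scene","side","wrist")}
W=C["wrist"]
a,b=onz(W,(308,160),.104),onz(W,(311.5,314),.104);print("bar",a,b,(a+b)/2,np.degrees(np.arctan2(*(b-a)[[1,0]])),np.linalg.norm(b-a))
a=onz(W,(308.5,114),.036);b=onz(W,(309,150),.045);print("nose",a,b)
sc=lambda u,v:(160+u/3.7,170+v/3.7)
sd=lambda u,v:(200+u/3.6,190+v/3.6)
# frame: bracket (n,y,t), pivot at origin
obs=[("scene",sc(527,170),(30,-30,135)),("scene",sc(607,208),(30,30,135)),("scene",sc(534,257),(30,0,90)),
("side",sd(410,38),(30,30,135)),("side",sd(445,86),(30,-30,135)),("side",sd(330,100),(-30,30,135)),("side",sd(353,165),(-30,-30,135)),
("wrist",(42,378),(30,-30,135)),("wrist",(116,378),(30,30,135)),("wrist",(127,305),(-30,30,135)),("wrist",(56,305),(-30,-30,135))]
base=[("scene",sc(357,465),(75,-65,12)),("scene",sc(519,570),(75,65,12)),("scene",sc(658,405),(-75,65,12)),("wrist",(222,276),(-75,65,12)),
("side",sd(437,405),(-75,-65,12)),("side",sd(697,355),(75,-65,12))]
def pts(p):
    c,s=np.cos(p[2]),np.sin(p[2]);ct,st=np.cos(p[3]),np.sin(p[3])
    n=np.array([c*ct,s*ct,st]);y=np.array([-s,c,0]);t=np.cross(n,y)
    P=np.array([p[0],p[1],.055])
    return P,n,y,t,np.array([c,s,0])
def res(p,full=False):
    P,n,y,t,x=pts(p);off={"scene":p[4:6],"side":p[6:8],"wrist":p[8:10]};r=[]
    for cam,px,q in obs: q=np.array(q)/1e3;r.append(proj(C[cam],P+q[0]*n+q[1]*y+q[2]*t)+off[cam]-px)
    for cam,px,q in base: q=np.array(q)/1e3;r.append(proj(C[cam],np.array([*p[:2],0])+q[0]*x+q[1]*y+[0,0,q[2]])+off[cam]-px)
    r=np.array(r)
    return r if full else np.r_[r.ravel(),p[4:]]
f=least_squares(res,[.55,.05,-.3,.57]+[0]*6,loss="soft_l1")
P,n,y,t,x=pts(f.x);print(f.x,np.degrees(f.x[2:4]),"patch",P+.03*n+.09*t)
for o,r in zip(obs+base,res(f.x,True)):print(o[0],o[2],r)
E
python3 d.py
```

```text
bar [0.3999 0.2758 0.104 ] [0.5347 0.2337 0.104 ] [0.4673 0.2548 0.104 ] -17.37176146368702 0.14120989238963444
nose [0.3598 0.2872 0.036 ] [0.3925 0.277  0.045 ]
[ 0.5525  0.0475 -0.2697  0.6535  0.1168 -0.1593 -0.0568  1.1425  0.1873
 -0.0082] [-15.453   37.4404] patch [0.5227 0.0558 0.1447]
scene (30, -30, 135) [-1.96   -0.6408]
scene (30, 30, 135) [-0.5445  0.184 ]
scene (30, 0, 90) [0.3417 0.5701]
side (30, 30, 135) [-0.2422 -2.5908]
side (30, -30, 135) [ 0.0245 -1.7723]
side (-30, 30, 135) [-2.3792  1.7078]
side (-30, -30, 135) [ 0.0444 -1.3016]
wrist (30, -30, 135) [-4.9907  3.7266]
wrist (30, 30, 135) [0.2608 0.5657]
wrist (-30, 30, 135) [ 2.453  -5.2999]
wrist (-30, -30, 135) [ 0.2566 -2.1667]
scene (75, -65, 12) [-0.9222  0.4766]
scene (75, 65, 12) [ 1.3563 -0.3225]
scene (-75, 65, 12) [ 1.3459 -0.1033]
wrist (-75, 65, 12) [-0.8124  0.4908]
side (-75, -65, 12) [0.1873 0.9391]
side (75, -65, 12) [3.4766 0.3109]
```

Request:
{"name": "carry_out", "arguments": {"rows": "20 -30 25 0;35 -45 25 0;40 -50 0 0;40 -50 0 0;30 -40 0 0;15 -25 0 0;0 0 0 0;0 0 0 0"}}

```text
t: 5.65
eef_pos: [0.6346, 0.0332, 0.3196]
tool_rot: [-0.0, 0.157, 0.988, 0.0]
contact_force: [-0.2, 0.4, -0.6]
gripper_width: 0.587
grasp_force: 0.0
```

```bash
cat > e.py <<'E'
import sys
from h import *
import json
np.set_printoptions(precision=4,suppress=True)
o=get_obs();print(o["t"],o["eef_pos"])
W=read_camera("wrist");k=sys.argv[1]
cv2.imwrite(f"pics/{k}.png",W["img"])
json.dump({x:np.array(W[x]).tolist() for x in W if x!="img"},open(k+".json","w"))
for th in ["patch","hanger","bracket"]:
    for r in place_of("wrist",th): print(th,np.round(r["centre"],1),round(r["confidence"],2),onz(W,r["centre"],{"patch":.145,"bracket":.055}.get(th,0)))
E
python3 e.py w2
```

```text
5.65 [0.6346 0.0332 0.3196]
patch [303.9  81.2] 0.81 [0.5175 0.0557 0.145 ]
hanger [ 40.5 151.6] 0.68 [ 0.4683 -0.2817  0.    ]
bracket [309.  130.2] 0.94 [0.5505 0.0456 0.055 ]
```

Request:
{"name": "carry_out", "arguments": {"rows": "0 -30 0 0;0 -45 0 0;-10 -50 0 0;-20 -55 0 0;-20 -55 0 0;-10 -50 0 0;0 -25 0 0;0 0 0 0;0 0 0 0"}}

```text
t: 6.98
eef_pos: [0.5755, -0.276, 0.3197]
tool_rot: [-0.0, 0.157, 0.988, 0.001]
contact_force: [-0.4, 0.0, -0.3]
gripper_width: 0.583
grasp_force: 0.0
```

```bash
python3 e.py w3; python3 -c "
import cv2,numpy as np
a=cv2.imread('pics/w2.png');b=cv2.imread('pics/w3.png')
cv2.imwrite('pics/w23.png',cv2.convertScaleAbs(np.vstack([a[0:300],b[0:300]]),alpha=1.3,beta=25))"
```

```text
6.975 [ 0.5755 -0.276   0.3197]
patch [433.3 278.1] 0.55 [ 0.6578 -0.1927  0.145 ]
hanger [292.  118.9] 0.95 [ 0.4702 -0.2802  0.    ]
bracket [608.4  88. ] 0.96 [0.5486 0.0489 0.055 ]
```

View pics/w23.png

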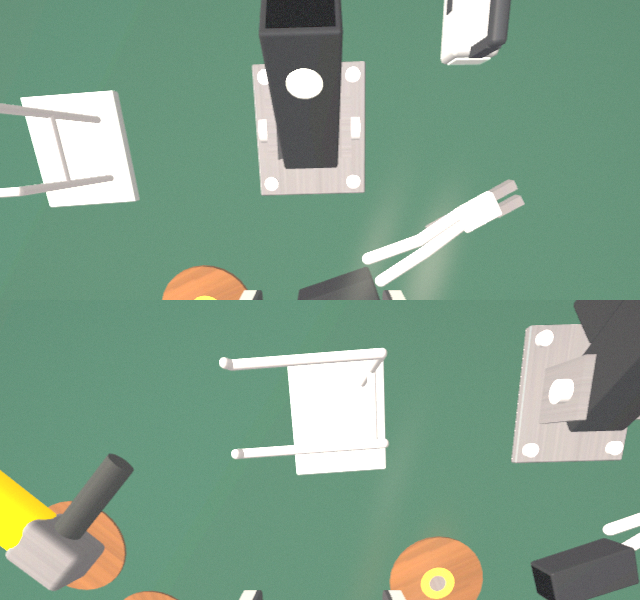

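```bash
cat > f.py <<'E'
import re,json
src=open("d.py").read().split("f=least")[0];exec(src)
C["w2"]=json.load(open("w2.json"));C["w3"]=json.load(open("w3.json"))
obs=[o for o in obs if o[0]!="wrist"]+[("w2",(263,33),(30,-30,135)),("w2",(341,33),(30,30,135)),("w2",(304.3,83.5),(30,0,90))]
base=[o for o in base if o[0]!="wrist"]+[("w2",(253,65),(-75,-65,12)),("w2",(365,62),(-75,65,12)),("w2",(261,194),(75,-65,12)),("w2",(364,191),(75,65,12))]
def res(p,full=False,only=None):
    P,n,y,t,x=pts(p);off={"scene":p[4:6],"side":p[6:8],"w2":p[8:10]};r=[]
    for cam,px,q in obs:
        if only and cam!=only: continue
        q=np.array(q)/1e3;r.append(proj(C[cam],P+q[0]*n+q[1]*y+q[2]*t)+off[cam]-px)
    for cam,px,q in base:
        if only and cam!=only: continue
        q=np.array(q)/1e3;r.append(proj(C[cam],np.array([*p[:2],0])+q[0]*x+q[1]*y+[0,0,q[2]])+off[cam]-px)
    r=np.array(r)
    return r if full else np.r_[r.ravel(),p[4:]]
for only in (None,"w2","scene","side"):
    f=least_squares(res,[.55,.05,-.3,.57]+[0]*6,loss="soft_l1",kwargs={"only":only})
    P,n,y,t,x=pts(f.x);print(only,f.x,np.degrees(f.x[2:4]),"patch",P+.03*n+.09*t,f.cost)
# hanger
H=C["w3"];hp=[((227,64),(-1,-41,162)),((382,54),(-1,85,152)),((237,154),(1,-41,162)),((384,143),(1,85,152))]
def rh(p,s):
    c_,s_=np.cos(p[2]),np.sin(p[2]);r=[]
    for px,q in hp:
        X=np.array([s*q[0]*.034,q[1]/1e3]);r.append(proj(H,[p[0]+c_*X[0]-s_*X[1],p[1]+s_*X[0]+c_*X[1],q[2]/1e3])-px)
    return np.ravel(r)
for s in(1,-1):
    f=least_squares(lambda p:rh(p,s),[.47,-.28,0 if s==1 else 3.1]);print("hanger",s,f.x,np.degrees(f.x[2]),f.fun)
E
python3 f.py
```

```text
bar [ 0.5196 -0.2733  0.104 ] [ 0.6762 -0.322   0.104 ] [ 0.5979 -0.2977  0.104 ] -17.28788797524979 0.16403111615413205
nose [ 0.4739 -0.2601  0.036 ] [ 0.511  -0.2716  0.045 ]
None [ 0.5516  0.0458 -0.2933  0.6736  0.2875  0.2509  1.0904  0.4564 -0.0236
 -1.0988] [-16.8046  38.5963] patch [0.5203 0.0553 0.1441] 23.0933980455852
w2 [ 0.551   0.0458 -0.2969  0.6723  0.      0.     -0.      0.      0.1008
 -0.5694] [-17.0121  38.52  ] patch [0.5198 0.0554 0.1441] 10.04488362240651
scene [ 0.5523  0.0462 -0.2818  0.6904  0.0021  0.146   0.      0.      0.
  0.    ] [-16.1471  39.5559] patch [0.5195 0.0557 0.1435] 2.372737994904652
side [ 0.5527  0.0454 -0.2831  0.6641  0.     -0.     -0.0234  0.6015  0.
  0.    ] [-16.2207  38.0506] patch [0.5221 0.0542 0.1444] 9.418674558708794
hanger 1 [ 0.4732 -0.277  -0.2428] -13.911248528716559 [-4.5688 -0.5466  3.65   -0.3257 -2.4767  1.124   3.6444  0.7124]
hanger -1 [ 0.4773 -0.2783  6.0483] 346.54448383520423 [  8.3728  96.9811   5.8149  94.237  -14.3105 -83.8397   1.1487 -84.1482]
```

Request:
{"name": "carry_out", "arguments": {"rows": "-5 30 0 0;-10 50 0 0;-12 60 0 0;-12 60 0 0;-13 60 0 0;-13 60 0 0;-13 60 0 0;-12 60 0 0;-10 50 0 0;-7 40 -20 0"}}

```text
t: 8.57
eef_pos: [0.4678, 0.2552, 0.3011]
tool_rot: [0.001, 0.157, 0.988, 0.002]
contact_force: [0.5, -0.8, -0.5]
gripper_width: 0.589
grasp_force: 0.0
```

Request:
{"name": "carry_out", "arguments": {"rows": "0 0 -40 0;0 0 -40 0;0 0 -20 0;0 0 0 0;0 0 0 0"}}

```text
t: 9.2
eef_pos: [0.4685, 0.2525, 0.2009]
tool_rot: [0.001, 0.158, 0.987, 0.001]
contact_force: [0.4, 0.1, 0.9]
gripper_width: 0.582
grasp_force: 0.0
```

```bash
cat > g.py <<'E'
import sys
from h import *
np.set_printoptions(precision=4,suppress=True)
o=get_obs();print(o["t"],o["eef_pos"],o["tool_rot"])
W=read_camera("wrist");cv2.imwrite("pics/w4.png",W["img"])
for th in ["handle","gauge","nose_tip"]:
    for r in place_of("wrist",th): print(th,np.round(r["centre"],1),round(r["confidence"],2),onz(W,r["centre"],{"handle":.095,"nose_tip":.029}.get(th,0)))
g=cv2.cvtColor(W["img"],cv2.COLOR_BGR2GRAY)
E
python3 g.py
```

```text
9.2 [0.4685 0.2525 0.2009] [0.0006 0.1578 0.9875 0.0006]
handle [557.7 116.4] 0.66 [0.4348 0.4259 0.095 ]
handle [325.7 240.8] 0.63 [0.4677 0.2556 0.095 ]
gauge [510.7 121.2] 0.93 [0.4374 0.4427 0.    ]
gauge [324.9 215.3] 0.6 [0.4674 0.2559 0.    ]
nose_tip [323.6  80.9] 0.93 [0.357  0.2904 0.029 ]
nose_tip [432.6 160.9] 0.81 [0.4458 0.3594 0.029 ]
```

View pics/w4.png

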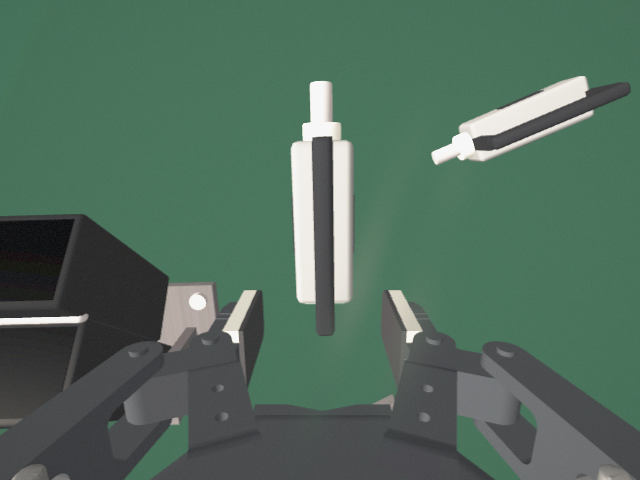

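Request:
{"name": "carry_out", "arguments": {"rows": "-1 3 -20 1;0 0 -40 0;0 0 -35 0;0 0 -20 0;0 0 -10 0;0 0 0 0"}}

```text
t: 10.15
eef_pos: [0.467, 0.2552, 0.0749]
tool_rot: [-0.0, 0.149, 0.989, -0.0]
contact_force: [-0.3, -0.9, -0.0]
gripper_width: 0.584
grasp_force: 0.0
```

Request:
{"name": "carry_out", "arguments": {"rows": "0 0 0 0;0 0 0 0;0 0 0 0;0 0 0 0;0 0 0 0;0 0 0 0", "claw": 5, "force": 35}}

```text
t: 10.9
eef_pos: [0.4673, 0.255, 0.0757]
tool_rot: [0.0, 0.149, 0.989, 0.0]
contact_force: [-1.4, -1.5, 6.1]
gripper_width: 0.159
grasp_force: 36.2
```

Request:
{"name": "carry_out", "arguments": {"rows": "0 0 10 0;0 0 30 0;0 0 50 0;0 0 60 0;0 0 50 0;0 0 10 0;0 0 0 0;0 0 0 0"}}

```text
t: 11.9
eef_pos: [0.4656, 0.2544, 0.2825]
tool_rot: [-0.002, 0.149, 0.989, -0.002]
contact_force: [-0.4, -0.1, -4.1]
gripper_width: 0.156
grasp_force: 35.0
```

Request:
{"name": "carry_out", "arguments": {"rows": "2 -10 20 0;10 -30 25 0;15 -50 15 0;20 -60 0 0;20 -60 0 0;20 -60 0 0;20 -60 0 0;20 -60 0 0;20 -60 0 0;20 -55 0 0"}}

```text
t: 13.15
eef_pos: [0.6323, -0.2474, 0.3421]
tool_rot: [-0.002, 0.149, 0.989, 0.0]
contact_force: [0.6, 0.1, -3.1]
gripper_width: 0.16
grasp_force: 35.0
```

Request:
{"name": "carry_out", "arguments": {"rows": "18 -45 0 0;10 -26 -10 0;0 0 -30 0;0 0 -45 0;0 0 -45 0;0 0 -30 0;0 0 -15 0;0 0 0 0;0 0 0 0"}}

```text
t: 14.28
eef_pos: [0.6612, -0.3172, 0.1711]
tool_rot: [0.001, 0.149, 0.989, -0.0]
contact_force: [0.2, 1.0, -2.6]
gripper_width: 0.16
grasp_force: 34.9
```

```bash
cat > k.py <<'E'
import sys
from h import *
np.set_printoptions(precision=4,suppress=True)
o=get_obs();print(o["t"],o["eef_pos"],o["tool_rot"],o["contact_force"],o["grasp_force"])
c={n:read_camera(n) for n in("scene","side","wrist")}
for th in ["handle","nose_tip","gauge"]:
    R={n:[np.array(r["centre"]) for r in place_of(n,th)] for n in c}
    g=np.array(o["eef_pos"])+[0,0,.019]
    L=[]
    for n in c:
        # candidates whose ray passes near the held gauge
        for p in R[n]:
            a,d=ray(c[n],p);dist=np.linalg.norm((np.eye(3)-np.outer(d,d))@(g-a))
            if dist<(.04 if th=="handle" else .16): print(th,n,np.round(p),round(dist,3)); L.append((n,p))
    ns={}
    for n,p in L: ns.setdefault(n,p)
    if len(ns)>1: print("  ",*tri([ray(c[n],ns[n]) for n in ns]))
if len(sys.argv)>1:
    n,k,u0,v0,u1,v1=sys.argv[1:7];u0,v0,u1,v1=map(int,(u0,v0,u1,v1))
    cv2.imwrite(f"pics/{k}.png",cv2.convertScaleAbs(cv2.resize(c[n]["img"][v0:v1,u0:u1],None,fx=600/(v1-v0),fy=600/(v1-v0),interpolation=cv2.INTER_CUBIC),alpha=1.6,beta=10))
E
python3 k.py
```

```text
14.275 [ 0.6612 -0.3172  0.1711] [ 0.001   0.1492  0.9888 -0.0004] [ 0.2218  0.9679 -2.6455] 34.94520306587219
handle scene [111. 227.] 0.003
handle side [557. 269.] 0.005
handle wrist [323. 333.] 0.002
   [ 0.6617 -0.3197  0.189 ] [np.float64(0.0023644477267561704), np.float64(0.002866038111269837), np.float64(0.0030786295885507184)]
nose_tip scene [158. 225.] 0.089
nose_tip side [480. 313.] 0.128
nose_tip wrist [320.  42.] 0.096
   [ 0.5581 -0.2847  0.1244] [np.float64(0.010149507877689876), np.float64(0.004923326545313731), np.float64(0.00661459204449226)]
gauge scene [127. 254.] 0.06
gauge side [548. 316.] 0.074
gauge wrist [321. 256.] 0.028
   [ 0.6583 -0.319   0.1034] [np.float64(0.00345370759582198), np.float64(0.0043039958105296205), np.float64(0.002179539308438573)]
```

Request:
{"name": "carry_out", "arguments": {"rows": "-10 3 0 0;-20 6 0 0;-20 6 0 0;-9 3 0 0;0 0 0 0;0 0 0 0"}}

```text
t: 15.62
eef_pos: [0.6023, -0.2987, 0.17]
tool_rot: [0.0, 0.149, 0.989, -0.0]
contact_force: [-0.9, -0.2, -3.7]
gripper_width: 0.155
grasp_force: 35.0
```

```bash
python3 k.py side p1 380 230 580 380
```

```text
15.625 [ 0.6023 -0.2987  0.17  ] [ 0.0005  0.1489  0.9889 -0.0001] [-0.8552 -0.1514 -3.6556] 34.99811232089996
handle scene [135. 210.] 0.006
handle side [521. 273.] 0.005
handle wrist [323. 335.] 0.002
   [ 0.6026 -0.3015  0.1922] [np.float64(0.002130324477449265), np.float64(0.0029397995686764587), np.float64(0.0030697673158856568)]
nose_tip scene [181. 207.] 0.093
nose_tip side [438. 323.] 0.133
nose_tip wrist [320.  42.] 0.096
   [ 0.4936 -0.2657  0.1233] [np.float64(0.004403388985322953), np.float64(0.003407180611770091), np.float64(0.001443264241378747)]
gauge scene [148. 240.] 0.064
gauge side [512. 324.] 0.074
gauge side [491. 306.] 0.061
gauge wrist [320. 256.] 0.028
   [ 0.6012 -0.3011  0.0997] [np.float64(0.002244556364440259), np.float64(0.003789477668102112), np.float64(0.0018301080990349567)]
```

View pics/p1.png

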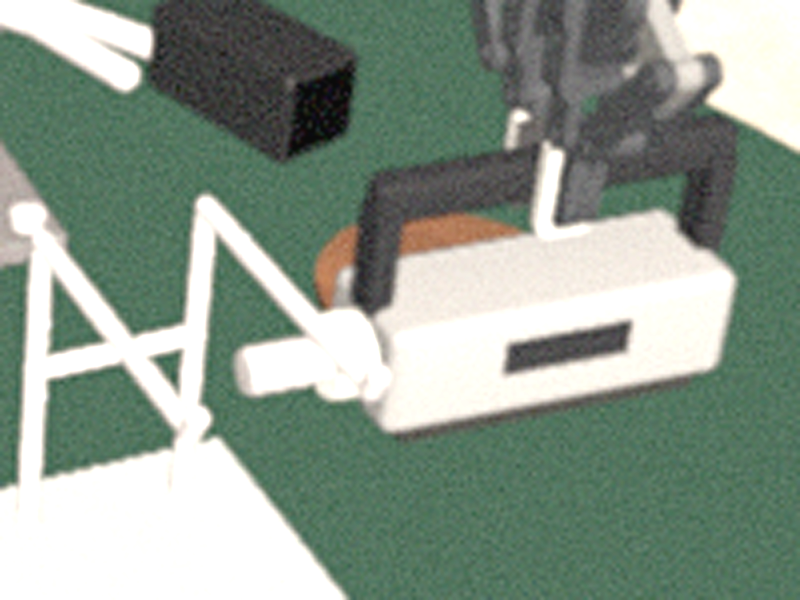

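Request:
{"name": "carry_out", "arguments": {"rows": "0 0 7 0;0 0 6 0;-5 2 8 0;-6 1.5 8 0;0 0 0 0"}}

```text
t: 16.85
eef_pos: [0.5902, -0.2952, 0.1998]
tool_rot: [0.001, 0.149, 0.989, 0.0]
contact_force: [1.5, 0.5, -3.6]
gripper_width: 0.152
grasp_force: 34.5
```

Request:
{"name": "carry_out", "arguments": {"rows": "-6.5 2 7 0;-7 2 7 0;-7.5 2.5 6 0;-8 2.5 5.5 0;0 0 0 0;0 0 0 0"}}

```text
t: 17.6
eef_pos: [0.5613, -0.2862, 0.2246]
tool_rot: [-0.0, 0.149, 0.989, 0.0]
contact_force: [-0.2, -0.7, -5.0]
gripper_width: 0.157
grasp_force: 35.0
```

```bash
python3 k.py side p2 380 210 580 360
```

```text
17.6 [ 0.5613 -0.2862  0.2246] [-0.0001  0.1491  0.9888  0.    ] [-0.2005 -0.6783 -4.9648] 34.956146478652954
handle scene [145. 185.] 0.006
handle side [497. 248.] 0.006
handle wrist [324. 333.] 0.002
   [ 0.5656 -0.2874  0.238 ] [np.float64(0.0008768716968795949), np.float64(0.0012541157955852028), np.float64(0.0010802614111321755)]
nose_tip scene [182. 207.] 0.089
nose_tip side [445. 320.] 0.124
nose_tip wrist [324. 151.] 0.066
   [ 0.5006 -0.2654  0.1269] [np.float64(0.0018030026046720999), np.float64(0.0013960919913225977), np.float64(0.0007531195351813923)]
gauge scene [140. 219.] 0.08
gauge side [520. 289.] 0.069
gauge side [438. 254.] 0.078
gauge wrist [326. 336.] 0.003
gauge wrist [321. 332.] 0.001
   [ 0.6048 -0.3009  0.1651] [np.float64(0.003813720949969635), np.float64(0.004744857344713295), np.float64(0.0038479084134057837)]
```

View pics/p2.png

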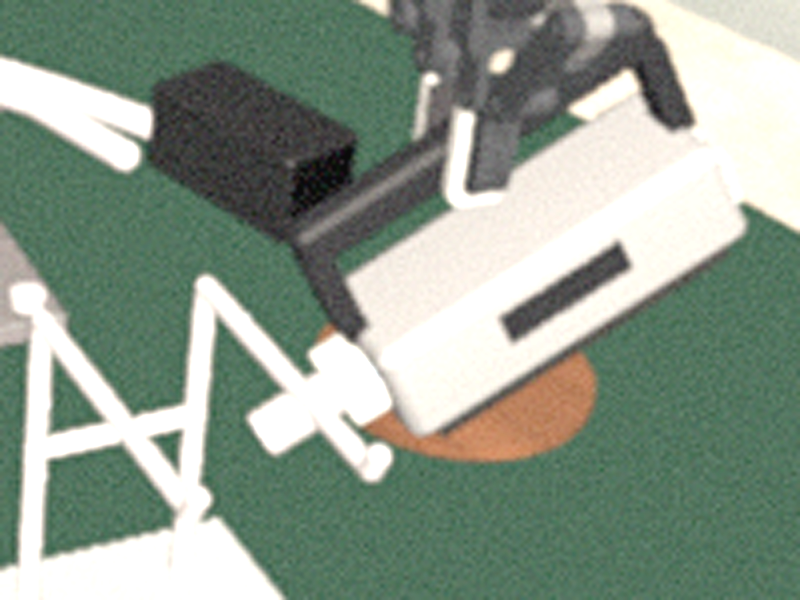

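Request:
{"name": "carry_out", "arguments": {"rows": "-7 2 4 0;-7.5 2.5 3.5 0;0 0 0 0;0 0 0 0"}}

```text
t: 18.7
eef_pos: [0.5466, -0.2814, 0.2318]
tool_rot: [-0.0, 0.149, 0.989, 0.0]
contact_force: [0.2, -0.6, -6.6]
gripper_width: 0.158
grasp_force: 34.5
```

```bash
cat > m.py <<'E'
# fit held gauge pitch (and handle pos near TCP) to network points over several readings
from h import *
from scipy.optimize import least_squares
o=get_obs();g0=np.array(o["eef_pos"])+[0,0,.019];q=o["tool_rot"]
hd=np.array([1-2*(q[1]**2),-2*q[1]*q[2]]);hd=np.array([1-2*q[1]**2,-2*q[1]*q[2],0]);hd/=np.linalg.norm(hd)
def model(p):
    e=np.array([np.cos(p[4])*hd[0]-np.sin(p[4])*hd[1],np.sin(p[4])*hd[0]+np.cos(p[4])*hd[1],0])
    a=e*np.cos(p[3])+np.array([0,0,np.sin(p[3])]);z=-e*np.sin(p[3])+np.array([0,0,np.cos(p[3])])
    H=g0+p[:3];return {"handle":H,"nose_tip":H-.115*a-.066*z,"gauge":H-.095*z},a
O=[]
for k in range(3):
  for n in("scene","side","wrist"):
    c=read_camera(n)
    for th in("handle","nose_tip","gauge"):
        for r in place_of(n,th): O.append((c,th,np.array(r["centre"])))
def pick(p,tol): 
    m,_=model(p);return [x for x in O if np.linalg.norm(proj(x[0],m[x[1]])-x[2])<tol]
p=np.array([0,0,0,np.radians(36),0.])
for tol in(40,20,12):
    K=pick(p,tol)
    p=least_squares(lambda p:np.r_[np.ravel([proj(c,model(p)[0][t])-x for c,t,x in K]),p[:3]/.002*2,p[4]/.03*2],p,loss="soft_l1").x
m,a=model(p);print(o["t"],len(K),"off mm",p[:3]*1e3,"pitch",np.degrees(p[3]),"yaw",np.degrees(np.arctan2(a[1],a[0])))
print("tcp",o["eef_pos"],"nose",m["nose_tip"],"handle",m["handle"],o["contact_force"])
np.save("off.npy",np.r_[m["nose_tip"]-o["eef_pos"],a])
E
python3 m.py
```

```text
18.7 23 off mm [ 3.83371506 -0.09930804 -0.60690788] pitch 37.78150420830842 yaw -16.740403877049967
tcp [ 0.54660344 -0.28140579  0.23176203] nose [ 0.50211994 -0.26697209  0.12753687] handle [ 0.55043716 -0.2815051   0.25015513] [ 0.16034927 -0.55356634 -6.55143304]
```

Request:
{"name": "carry_out", "arguments": {"rows": "0 0 0 0;0 0 0 0;3 -1 -4 0;8 -2 6 0;13 -4 11 0;13 -4 11 0;0 0 30 0;0 0 30 0;0 0 0 0", "force": 90}}

```text
t: 21.62
eef_pos: [0.5856, -0.2937, 0.3186]
tool_rot: [0.003, 0.149, 0.989, -0.001]
contact_force: [-0.0, 0.8, -4.3]
gripper_width: 0.145
grasp_force: 89.4
```

Request:
{"name": "carry_out", "arguments": {"rows": "1 15 0 0;2 30 0 0;2 45 0 0;2 50 0 0;1 50 0 0;1 50 0 0;1 45 0 0;1 30 0 0;0 9 0 0;0 0 0 0"}}

```text
t: 22.88
eef_pos: [0.5943, 0.032, 0.3147]
tool_rot: [-0.001, 0.148, 0.989, -0.0]
contact_force: [0.3, -0.0, -4.0]
gripper_width: 0.147
grasp_force: 89.4
```

```bash
python3 m.py
```

```text
22.875 23 off mm [ 4.27533641 -1.57387307 -0.22435133] pitch 37.093774609632064 yaw -15.859811919571097
tcp [0.59427836 0.0319846  0.31472692] nose [0.54860659 0.04460067 0.21149875] handle [0.5985537  0.03041073 0.33350257] [ 3.05852273e-01 -4.54917955e-04 -4.04875678e+00]
```

Request:
{"name": "carry_out", "arguments": {"rows": "-2 1 -10 0;-2 1 -15 0;-2 2 -15 0;0 0 -9 0;0 0 0 0;0 0 0 0"}}

```text
t: 25.42
eef_pos: [0.5894, 0.0353, 0.2672]
tool_rot: [0.0, 0.149, 0.989, 0.0]
contact_force: [0.1, -0.5, -3.3]
gripper_width: 0.147
grasp_force: 89.3
```

```bash
python3 m.py
cat > n.py <<'E'
from h import *
np.set_printoptions(precision=4,suppress=True)
of=np.load("off.npy");o=get_obs();N=np.array(o["eef_pos"])+of[:3];P=np.array([.5203,.0553,.1441])
for n in("scene","side","wrist"):
    c=read_camera(n);print(n,"pred nose",proj(c,N),"pred patch",proj(c,P))
    for th in("nose_tip","patch"):
        for r in place_of(n,th)[:4]: print("  ",th,np.round(r["centre"],1),round(r["confidence"],2))
E
python3 n.py
```

```text
25.425 22 off mm [ 2.2429482   0.17530134 -0.88733892] pitch 37.674417936378596 yaw -17.173314323141124
tcp [0.58941652 0.03529186 0.26720865] nose [0.54323456 0.05043246 0.16279757] handle [0.59165947 0.03546716 0.28532131] [ 0.09369557 -0.49571048 -3.27096794]
scene pred nose [298.7115 240.2763] pred patch [304.7436 239.5658]
   nose_tip [416.3 168.9] 0.45
   nose_tip [440.5 287.8] 0.44
   nose_tip [298.3 241. ] 0.39
   patch [303.6 240.8] 0.77
side pred nose [343.7958 208.7049] pred patch [332.1295 219.7831]
   nose_tip [345.4 205.6] 0.58
   nose_tip [228.3 224.3] 0.36
   patch [332.9 220.9] 0.73
wrist pred nose [323.4312 174.7266] pred patch [320.5071 139.9412]
   patch [320.9 137.3] 0.8
```

Request:
{"name": "carry_out", "arguments": {"rows": "-4 1.2 -3 0;-7 2 -6 0;-6 2 -5 0;-4 1.1 -3.4 0;0 0 0 0;0 0 0 0"}}

```text
t: 28.42
eef_pos: [0.5682, 0.0416, 0.2496]
tool_rot: [0.0, 0.149, 0.989, 0.0]
contact_force: [-0.2, -0.1, -3.3]
gripper_width: 0.143
grasp_force: 89.3
```

Request:
{"name": "carry_out", "arguments": {"rows": "-1.5 0.4 -1.3 0;-1.5 0.5 -1.2 0;0 0 0 0;0 0 0 0"}}

```text
t: 28.92
eef_pos: [0.5653, 0.0425, 0.2472]
tool_rot: [0.0, 0.149, 0.989, 0.0]
contact_force: [0.5, -1.4, -3.2]
gripper_width: 0.145
grasp_force: 89.6
```

Request:
{"name": "carry_out", "arguments": {"rows": "-1.5 0.4 -1.3 0;-1.5 0.5 -1.2 0;0 0 0 0;0 0 0 0"}}

```text
t: 29.42
eef_pos: [0.5622, 0.0435, 0.2446]
tool_rot: [0.0, 0.149, 0.989, 0.0]
contact_force: [1.6, -1.2, -0.4]
gripper_width: 0.149
grasp_force: 89.9
```

```bash
cat > r.py <<'E'
from h import *
n=np.array([.749,-.226,.6225]);L=[]
for k in range(6):
    read_camera("side");o=get_obs();L.append(o["contact_force"])
L=np.mean(L,0);print(o["t"],o["eef_pos"],L,"along n",(L-[0,-.2,-3.7])@n)
E
python3 r.py
```

```text
29.725 [0.56208871 0.04349298 0.24445059] [ 1.74429112 -0.57104141 -0.21192128] along n 3.5616584115625898
```

```bash
python3 m.py; python3 n.py; python3 r.py
```

```text
29.725 20 off mm [ 3.85179145 -0.72842007 -0.21834201] pitch 36.22558844049148 yaw -16.53991382963162
tcp [0.56208871 0.04349298 0.24445059] nose [0.51439893 0.05807094 0.14202919] handle [0.56594051 0.04276456 0.26323225] [ 1.23783599 -0.55837786 -0.14769832]
scene pred nose [306.9312 238.6663] pred patch [304.7436 239.5658]
   nose_tip [417.5 171.7] 0.52
   patch [305.9 241.6] 0.68
side pred nose [328.5586 221.0931] pred patch [332.1295 219.7831]
   nose_tip [226.5 221.8] 0.63
   nose_tip [330.  218.9] 0.56
   patch [335.5 221.4] 0.7
wrist pred nose [321.9911 173.0188] pred patch [320.6658 183.2029]
   patch [318.4 179.1] 0.66
32.275 [0.56201707 0.04347859 0.24443843] [ 2.0894157  -0.35598675  0.00982479] along n 3.9095912983491874
```

Request:
{"name": "carry_out", "arguments": {"rows": "5 -1.5 4 0;10 -3 8 0;19 -5.5 16 0;0 0 25 0;0 -20 20 0;-5 -40 0 0;-10 -50 0 0;-10 -55 0 0;-10 -55 0 0;-10 -50 0 0"}}

```text
t: 33.52
eef_pos: [0.5501, -0.2387, 0.3174]
tool_rot: [-0.001, 0.149, 0.989, -0.0]
contact_force: [0.3, 0.5, -2.9]
gripper_width: 0.145
grasp_force: 89.4
```

Request:
{"name": "carry_out", "arguments": {"rows": "-10 -30 0 0;-5 -17 -10 0;0 0 -20 0;0 0 -20 0;0 0 0 0;0 0 0 0", "force": 35}}

```text
t: 34.28
eef_pos: [0.5365, -0.2831, 0.2677]
tool_rot: [0.0, 0.149, 0.989, 0.0]
contact_force: [0.1, -0.1, -3.5]
gripper_width: 0.143
grasp_force: 89.5
```

Request:
{"name": "carry_out", "arguments": {"rows": "0 0 0 0;0 0 -7 0;0 0 -6 0;8 -2.4 -3 0;8 -2.4 -3 0;9 -2.7 -5 0;9 -2.8 -5 0;0 0 0 0", "claw": 5, "force": 35}}

```text
t: 35.28
eef_pos: [0.571, -0.294, 0.2378]
tool_rot: [0.0, 0.149, 0.989, -0.0]
contact_force: [0.5, -0.2, 2.0]
gripper_width: 0.147
grasp_force: 87.1
```

```bash
sed -i 's/range(3)/range(2)/; s/np.radians(36)/np.radians(float(__import__("sys").argv[1]))/' m.py; python3 m.py 20
```

```text
35.275 18 off mm [-0.08679474  0.41825807 -0.72858758] pitch 18.17669987608959 yaw -16.933742240499924
tcp [ 0.57103327 -0.29403829  0.23780183] nose [ 0.48611835 -0.2677927   0.15749262] handle [ 0.57094648 -0.29362003  0.25607324] [ 0.45880854 -0.17260707  2.0072626 ]
```

Request:
{"name": "carry_out", "arguments": {"rows": "8 -2.5 -6 0;8.3 -2.5 -7 0;7 -2.1 -7.5 0;7 -2.1 -8 0;0 0 0 0;0 0 0 0"}}

```text
t: 37.22
eef_pos: [0.6006, -0.3032, 0.21]
tool_rot: [0.0, 0.149, 0.989, -0.0]
contact_force: [1.6, -0.7, 2.6]
gripper_width: 0.143
grasp_force: 86.7
```

```bash
python3 m.py 0
```

```text
37.225 18 off mm [-0.66467026  0.46252892 -1.9171914 ] pitch -1.3744203036573381 yaw -16.763016641270177
tcp [ 0.60063544 -0.30320719  0.20999149] nose [ 0.48837348 -0.26913004  0.16385166] handle [ 0.59997077 -0.30274466  0.2270743 ] [ 1.56293906 -0.72038746  2.63115109]
```

Run:
```python
import json
src=open("h.py").read().replace("from station import *","");exec(src)
H=json.load(open("w3.json"))
for px in [(130,165),(118,157),(60,250),(100,230),(20,180)]: print(px,onz(H,px,.03)[:2],onz(H,px,.06)[:2])
```

```text
(130, 165) [ 0.46239301 -0.47673124] [ 0.46575752 -0.46138721]
(118, 157) [ 0.44975944 -0.48602034] [ 0.45399837 -0.47003337]
(60, 250) [ 0.52977743 -0.60632074] [ 0.52847797 -0.58200725]
(100, 230) [ 0.52211119 -0.5467181 ] [ 0.52134235 -0.52652997]
(20, 180) [ 0.43781677 -0.60885128] [ 0.4428823  -0.58436264]
```

Request:
{"name": "carry_out", "arguments": {"rows": "0 0 20 0;5 -2 30 0;0 -5 20 0;-10 -15 0 1;-25 -15 0 1;-35 -12 0 1;-35 -12 0 0;-30 -10 0 0;-18 -5 0 0;0 0 0 0"}}

```text
t: 39.67
eef_pos: [0.4512, -0.3793, 0.2803]
tool_rot: [0.0, 0.124, 0.992, 0.0]
contact_force: [0.2, -0.1, -3.5]
gripper_width: 0.144
grasp_force: 85.7
```

Request:
{"name": "carry_out", "arguments": {"rows": "-3 1 -20 0;0 0 -40 0;0 0 -40 0;0 0 -19 0;0 0 0 0;0 0 0 0"}}

```text
t: 40.42
eef_pos: [0.4505, -0.3787, 0.1624]
tool_rot: [0.001, 0.123, 0.992, -0.001]
contact_force: [0.6, -0.2, -3.2]
gripper_width: 0.146
grasp_force: 85.7
```

```bash
python3 k.py side p3 340 250 540 400; python3 m.py 0
```

```text
40.425 [ 0.4505 -0.3787  0.1624] [ 0.0011  0.1231  0.9924 -0.0006] [ 0.6112 -0.1895 -3.1856] 85.65824747085571
handle scene [145. 171.] 0.011
handle side [482. 346.] 0.001
handle wrist [325. 324.] 0.002
   [ 0.4554 -0.3783  0.1744] [np.float64(0.003439172936275874), np.float64(0.0026322732459039414), np.float64(0.0029149566904313516)]
nose_tip scene [186. 163.] 0.094
nose_tip side [391. 406.] 0.135
nose_tip wrist [323.  37.] 0.097
   [ 0.3361 -0.3502  0.1177] [np.float64(0.0010245086702655034), np.float64(0.0010269825170360128), np.float64(0.0013507373576048338)]
gauge scene [155. 195.] 0.07
gauge side [471. 402.] 0.07
gauge wrist [325. 253.] 0.029
   [ 0.4478 -0.3789  0.0897] [np.float64(0.00288166187088641), np.float64(0.0017635631011789588), np.float64(0.0024470405745689754)]
41.025 15 off mm [-0.38307554  1.26683603 -1.01808802] pitch -1.272566654962226 yaw -14.208603726918154
tcp [ 0.44928833 -0.37800802  0.1609269 ] nose [ 0.33602985 -0.34816128  0.11547909] handle [ 0.44890526 -0.37674118  0.17890881] [-0.96280554  0.04585431 -3.77164144]
```

View pics/p3.png

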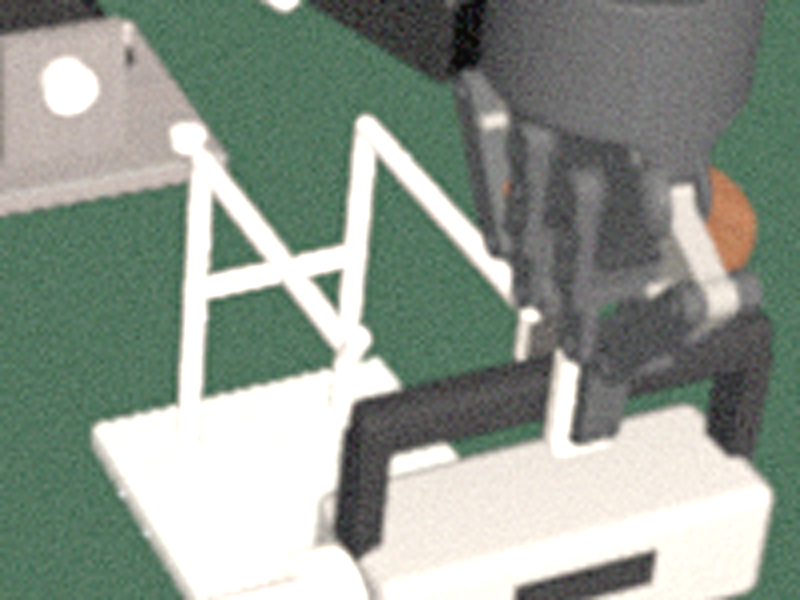

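Request:
{"name": "carry_out", "arguments": {"rows": "2 10 0 0;5 19 0 0;5 19 0 0;5 19 0 0;5 19 0 0;4 19 0 0;3 11 0 0;0 0 0 0"}}

```text
t: 43.22
eef_pos: [0.4789, -0.2605, 0.1609]
tool_rot: [0.0, 0.122, 0.993, 0.0]
contact_force: [0.0, 0.2, -4.9]
gripper_width: 0.148
grasp_force: 85.7
```

```bash
python3 m.py 0; python3 r.py
```

```text
43.225 18 off mm [-2.31424121 -1.17830053 -1.18660784] pitch -0.7974316114666611 yaw -14.036729550441944
tcp [ 0.47886993 -0.26050658  0.1609163 ] nose [ 0.36410923 -0.23357225  0.11433658] handle [ 0.47655569 -0.26168488  0.17872969] [ 0.02181429  0.2184408  -4.89265345]
44.725 [ 0.4782713  -0.26200112  0.16088929] [-0.36022595 -0.16626335 -3.69484895] along n -0.2742271891588052
```

Request:
{"name": "carry_out", "arguments": {"rows": "0 0 -7 0;0 0 -6 0;0 0 -2 0;0 0 0 0;0 0 0 0"}}

```text
t: 45.35
eef_pos: [0.4782, -0.2621, 0.146]
tool_rot: [0.0, 0.123, 0.992, 0.0]
contact_force: [-2.1, 0.7, 0.7]
gripper_width: 0.144
grasp_force: 86.5
```

Request:
{"name": "carry_out", "arguments": {"rows": "0 0 -1 0;0 0 -1 0;0 0 0 0;0 0 0 0"}}

```text
t: 45.85
eef_pos: [0.4783, -0.2621, 0.1458]
tool_rot: [0.0, 0.123, 0.992, 0.001]
contact_force: [-8.7, 5.3, 18.7]
gripper_width: 0.145
grasp_force: 89.3
```

Request:
{"name": "carry_out", "arguments": {"rows": "0 0 1.5 0;0 0 0 0"}}

```text
t: 46.1
eef_pos: [0.4785, -0.2622, 0.1459]
tool_rot: [0.0, 0.123, 0.992, -0.0]
contact_force: [-2.4, 1.8, 7.3]
gripper_width: 0.144
grasp_force: 87.0
```

Request:
{"name": "carry_out", "arguments": {"rows": "0 0 0 0;0 0 0 0;0 0 0 0;0 0 0 0;0 0 0 0", "claw": 45}}

```text
t: 46.72
eef_pos: [0.4783, -0.262, 0.1453]
tool_rot: [-0.0, 0.123, 0.992, 0.0]
contact_force: [1.3, -0.0, -0.1]
gripper_width: 0.524
grasp_force: 0.0
```

Request:
{"name": "carry_out", "arguments": {"rows": "0 0 10 0;0 0 25 0;0 0 40 0;0 0 50 0;0 0 30 0;0 0 0 0;0 0 0 0"}}

```text
t: 47.6
eef_pos: [0.4779, -0.2618, 0.3001]
tool_rot: [-0.0, 0.123, 0.992, 0.0]
contact_force: [-0.4, -0.0, -0.1]
gripper_width: 0.529
grasp_force: 0.0
```

Run:
```python
from h import *
np.set_printoptions(precision=4,suppress=True)
o=get_obs();print(o["t"],o["eef_pos"],o["contact_force"],o["gripper_width"])
c={n:read_camera(n) for n in("scene","side","wrist")};g=np.array([.477,-.262,.163])
for th,r0 in(("handle",.03),("nose_tip",.15),("gauge",.12)):
    rs=[]
    for n in c:
        L=[(np.linalg.norm((np.eye(3)-np.outer(d,d))@(g-a)),a,d) for a,d in (ray(c[n],r["centre"]) for r in place_of(n,th))]
        L=[x for x in L if x[0]<r0]
        if L: rs.append(min(L,key=lambda x:x[0])[1:])
    if len(rs)>1: print(th,*tri(rs))
```

```text
47.6 [ 0.4779 -0.2618  0.3001] [-0.3889 -0.0399 -0.1337] 0.5285587228494023
handle [ 0.4768 -0.264   0.163 ] [np.float64(0.002190341073447852), np.float64(0.0028293493146627382), np.float64(0.0025975653499232506)]
nose_tip [ 0.3676 -0.2353  0.0981] [np.float64(0.004089320450727449), np.float64(0.00319087806482453), np.float64(0.0023250173464506732)]
gauge [ 0.4772 -0.26    0.0728] [np.float64(0.0015430300943285716), np.float64(0.0004894544433068441), np.float64(0.0020164149492516398)]
```

```bash
python3 -c "
from station import *
print(hand_in())"
```

```text
the job is handed in; nothing more can be done
None
```

I handed the job in. By my measurements, the gauge's nose was held on the middle of the spot at about 3.5–4 N for more than 2 s, within about 2° of square. The gauge now hangs level by its handle across both prongs, with the gripper open and clear. The hand-in returned no verdict, and I did not re-measure the bracket, pliers, disc and offcut at the end.

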